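# Send a kit of brass bushes into the timed station bay

## Task

Put every brass spacer bush from the bench into the shallow grey kit tote while it waits on the roller line, then push the tote along the rollers (do not lift it) into the green station bay until it is fully home against the buffer. Then swing the red bay-lock lever right over to its other side, and after that wind the timer's wing key clockwise, in repeated part turns, until it comes to its stop. Leave the switch housing and the striker plate where they are.

Things in the scene. Friction and masses are not known exactly. Their poses are not given: they have to be found in the camera images.
- line: fixed roller line, 470 x 150 mm, its green station bay at the +x end. Origin: centre of its underside; +x = push direction, z up. 19 free steel rollers (20 mm across, x -216..216 mm, about 1 N drag on the tote), tops 26 mm above the bench. Rails 128 mm apart inside, 148 outside, 36 mm high; from x = 90 to 235 mm they are the bay's walls, 64 mm high. End wall 85 mm high. Open on top
- bay_stop (a point): centre of the black rubber buffer's face in the bay at roller-top height, at x = 225 mm in the line's frame; the tote's front end meets it, so a tote that is home has its origin 75 mm before this point
- tote: shallow open grey plastic kit tote, loose on the rollers outside the bay at the start, 150 mm long (x, along the line), 120 mm wide (y), 30 mm high, walls and floor 4 mm, 400 g empty. Origin: centre of its underside; its x is the push direction. It is guided by the rails with 4 mm play a side and rolls on when pushed, stopping by itself
- bush1: square-flanged brass spacer bush, upright at the start: flange 34 x 34 x 6 mm at the bottom, round body 28 mm across, 60 mm high overall, 180 g, dark bore mark on top. Origin: centre of its underside; z along the bush to its top. Three to five of bush1..bush5 are present, None for the absent
- bush2: square-flanged brass spacer bush, upright at the start: flange 34 x 34 x 6 mm at the bottom, round body 28 mm across, 60 mm high overall, 180 g, dark bore mark on top. Origin: centre of its underside; z along the bush to its top. Three to five of bush1..bush5 are present, None for the absent
- bush3: square-flanged brass spacer bush, upright at the start: flange 34 x 34 x 6 mm at the bottom, round body 28 mm across, 60 mm high overall, 180 g, dark bore mark on top. Origin: centre of its underside; z along the bush to its top. Three to five of bush1..bush5 are present, None for the absent
- bush4: square-flanged brass spacer bush, upright at the start: flange 34 x 34 x 6 mm at the bottom, round body 28 mm across, 60 mm high overall, 180 g, dark bore mark on top. Origin: centre of its underside; z along the bush to its top. Three to five of bush1..bush5 are present, None for the absent
- bush5: square-flanged brass spacer bush, upright at the start: flange 34 x 34 x 6 mm at the bottom, round body 28 mm across, 60 mm high overall, 180 g, dark bore mark on top. Origin: centre of its underside; z along the bush to its top. Three to five of bush1..bush5 are present, None for the absent
- timer: fixed clockwork timer, black box 80 x 80 x 55 mm with a white dial face on top and the steel wing key in its middle. Origin: centre of its underside
- key (a joint): turn of the timer's wing key, rad: 0 unwound, growing clockwise seen from above, end stop at 5.2. A spring resists (friction about 0.06 N m, spring 0.006 N m per rad), and a friction brake keeps the key where it is let go
- key_grip (a point): grip point in the steel wing key, on its upright axis, 83 mm above the bench. The wing is 36 mm long (along this point's x), 9 mm thick (y) and 28 mm high, from 67 to 95 mm above the bench; turns with the key
- lever_base: fixed grey block 70 x 50 x 25 mm that carries the red bay-lock lever, hinge pin 22 mm above the bench. Origin: centre of its underside; the lever swings from leaning to -x over to leaning to +x of this frame
- lever (a joint): swing of the lever, rad: 0 leaning 0.5 rad to the block's -x, 1.0 leaning 0.5 rad to its +x (end stops at both); stays where it is left (friction 0.08 N m)
- lever_tip (a point): centre of the red ball (26 mm across) at the lever's end, 80 mm from the hinge pin on a 12 mm bar
- switch_housing: bystander: loose cream plastic switch housing, 70 x 50 x 45 mm with a black rocker on top; origin: centre of its underside
- striker_plate: bystander: loose zinc striker plate, 110 x 35 x 6 mm with a dark slot; origin: centre of its underside
Mind the look-alikes: they are no part of the job. There is more than one size of the tote; the one meant has the size given above.

How it is judged:
On the way, in this order (a step that is already met when the one before it is completed fails the run):
1. all the bushes are in the tote, which is still outside the bay (x of bush1 in the frame of tote between -0.071 and 0.071 m and y of bush1 in the frame of tote between -0.056 and 0.056 m and z of bush1 in the frame of tote between -0.002 and 0.035 m and x of bush2 in the frame of tote between -0.071 and 0.071 m and y of bush2 in the frame of tote between -0.056 and 0.056 m and z of bush2 in the frame of tote between -0.002 and 0.035 m and x of bush3 in the frame of tote between -0.071 and 0.071 m and y of bush3 in the frame of tote between -0.056 and 0.056 m and z of bush3 in the frame of tote between -0.002 and 0.035 m and x of bush4 in the frame of tote between -0.071 and 0.071 m and y of bush4 in the frame of tote between -0.056 and 0.056 m and z of bush4 in the frame of tote between -0.002 and 0.035 m and x of bush5 in the frame of tote between -0.071 and 0.071 m and y of bush5 in the frame of tote between -0.056 and 0.056 m and z of bush5 in the frame of tote between -0.002 and 0.035 m and x of tote in the frame of line below 0.06 m), for 0.2 s.
2. the tote is home in the bay (x of tote in the frame of line above 0.143 m), for 0.2 s.
3. the lever is swung over (value of joint lever above 0.85 rad), for 0.2 s.
4. the key is wound to its stop (value of joint key above 4.95 rad), for 0.2 s.
At the end, for the whole second after the job is handed in: Every bush present is inside the tote (its origin within the walls and less than 35 mm above the tote's underside), the tote is home within 7 mm of the buffer, the lever is past 0.85 rad, the key past 4.95 rad, and the tote is at rest (x of bush1 in the frame of tote between -0.071 and 0.071 m and y of bush1 in the frame of tote between -0.056 and 0.056 m and z of bush1 in the frame of tote between -0.002 and 0.035 m and x of bush2 in the frame of tote between -0.071 and 0.071 m and y of bush2 in the frame of tote between -0.056 and 0.056 m and z of bush2 in the frame of tote between -0.002 and 0.035 m and x of bush3 in the frame of tote between -0.071 and 0.071 m and y of bush3 in the frame of tote between -0.056 and 0.056 m and z of bush3 in the frame of tote between -0.002 and 0.035 m and x of bush4 in the frame of tote between -0.071 and 0.071 m and y of bush4 in the frame of tote between -0.056 and 0.056 m and z of bush4 in the frame of tote between -0.002 and 0.035 m and x of bush5 in the frame of tote between -0.071 and 0.071 m and y of bush5 in the frame of tote between -0.056 and 0.056 m and z of bush5 in the frame of tote between -0.002 and 0.035 m and x of tote in the frame of line above 0.143 m and value of joint lever above 0.85 rad and value of joint key above 4.95 rad and linear speed of tote below 0.01 m/s); the robot touches nothing.
It fails at once if the tote is lifted off the rollers by more than 20 mm (z of tote in the frame of line above 0.046 m).
It fails at once if the switch housing is pushed more than 30 mm (distance of switch_housing from where it was at the start of the episode above 0.03 m).
It fails at once if the striker plate is pushed more than 30 mm (distance of striker_plate from where it was at the start of the episode above 0.03 m).
Of bush1, bush2, bush3, bush4, bush5 only 3 to 5 are there at a start; the rules pass over those that are not, and their reading is None.
At some moment in a run one of bush1, bush2, bush3, bush4, bush5 may be knocked a few centimetres aside while the robot is not near it.
Once in a run the grip may slacken for a moment while it holds something.
It also fails if it takes over 210 s, if anything falls off the work surface, if the arm or the gripper's body presses on something with over 40 N, if the wrist force passes 120 N, or if a joint passes its speed limit or range.

## Robot

A 6-joint arm with a two-finger parallel gripper is mounted at the origin on the work surface. World frame = base frame: x ahead of the robot, y to its left, z up, the work surface at z = 0. Lengths are in m, angles in rad, forces in N, time in s.
With the tool pointing down it reaches from about 0.3 to 0.85 m from the base axis. Payload 4.2 kg.
Tool frame: the origin (TCP) lies midway between the tips of the shut fingers; the grasp point (between the pads) lies 19 mm behind it; z points along the fingers, y is the line along which they close (so a half turn about z gives the same grasp; the last joint's range is limited). The gripper opens to 91 mm and grips with 3 to 60 N. Pads are 32 mm wide; open, the fingers measure 118 mm over their backs; the gripper's body (76 mm by 178 mm) begins 60 mm behind the grasp point.
Start: joints at [-1.337, 0.32, 1.565, -0, 1.257, -0.02], TCP at [0.144, -0.557, 0.214] pointing down, gripper open.
Joint ranges: [-3.11, 3.11], [-0.84, 2.01], [0.21, 2.61], [-1.34, 4.49], [0.05, 2.63], [-2.56, 2.56]. Speed limits (rad/s): [2.57, 2.57, 3.14, 3.14, 3.14, 3.14].

## Interface

Orientations are given as a unit quaternion [w, x, y, z].
In Python, from bench import bot, cams, ticket gives the robot as it stands.
- The arm moves only by the tool send_rows, never from a script. Its argument "rows" is a list of rows, each a list of 2 entries, a list of its own where there are three numbers: the shift along the world's x, y, z as a fraction of full scale, then the turn, a rotation vector about the world's x, y, z as a fraction of full scale. A call has 1 to 10 rows; each row is the pose to reach, as a shift and turn from the pose commanded when the call began; what a row does not reach only later rows make up. Full scale, the value 1, is 0.12 m for a shift and 90 degrees for a turn. A row lasts 1/8 s, in which the tool goes at most 62.5 mm and 10.7 degrees, less where a joint would pass 70% of its speed; a pose out of reach is approached as far as the arm can. A call with a number of a shift or a turn outside -1 to 1 is refused whole. A call with a gripper value outside its range is refused whole. "hand" is the opening, from 0 (shut) to 1 (fully open), set as the call begins (left out, the last holds). The fingers move at their own pace and stop on an object; "newtons" is the grip in N (left out, the last holds). Time passes only in rows, so rows that repeat a pose let the fingers close. It gives the time, the measured TCP pose, the force, the opening and the grip force at its end, in the units of the state.
- bot.get_state(): the state, without advancing time (a new reading comes with each control period).
- cams.snapshot(name): name is "scene" or "top" or "wrist"; returns a dict with "color" (384x512x3 uint8, red, green, blue), "depth" (384x512 float32, m along the optical axis (not along the pixel's ray), 0 where there is no reading), "fx", "fy", "cx", "cy" (pixels), "origin" and "rotation" of the camera in the world. Camera axes: x right, y down, z forward; pixel columns grow to the right and rows downward; lengths in m; the calibration is good to about 2 mm. A picture is of the moment at which its call begins.
- ticket.finish_job(): hands the job in; it is judged then, once.
The state is a dict: "clock": time; "joint_pos": joint angles; "qd": joint speeds; "joint_torque": joint torques, N m; "eef_pos": TCP position; "tool_rot": TCP orientation; "ft_force": force on the tool from outside, world axes, zero at the start; "ft_torque": the same for the moment, N m; "width": opening from 0.0 (shut) to 1.0 (fully open); "grasp_force": force on a finger pad.
Only numpy, scipy, OpenCV 4.12 (cv2) and the standard library are available. Lean on these libraries where they do the work, as an engineer would, in place of code of your own. Each camera call takes 0.05 s, during which the arm holds its last target. There are 200 camera calls.

## Working session

There is one attempt and no reset: what is moved stays moved. The work goes in short steps, Python scripts to look and compute and a tool call to move; the robot and the scene stay as the last step left them, time stands still between calls to the robot, and variables do not carry over. Pictures are saved under pics/ and viewed, at most 14 in all, crops included, and the job is handed in when it is done.

Besides the shell and the picture viewer there is one more tool, called after "Call:" as name(argument=value, ...) on one line, values as JSON. send_rows: Moves the arm, as the interface text tells. Its arguments: {"type":"object","properties":{"rows":{"type":"array"},"hand":{"type":"number"},"newtons":{"type":"number"}},"required":["rows"]}

```bash
mkdir -p pics; cat > h.py <<'E'
import numpy as np, cv2
from bench import bot, cams, ticket
def snap(n,f=None):
    s=cams.snapshot(n)
    if f: cv2.imwrite('pics/'+f,cv2.cvtColor(s['color'],cv2.COLOR_RGB2BGR))
    return s
def cloud(s):
    d=s['depth'];h,w=d.shape;u,v=np.meshgrid(np.arange(w),np.arange(h))
    p=np.stack([(u-s['cx'])/s['fx']*d,(v-s['cy'])/s['fy']*d,d],-1)
    return p@np.array(s['rotation']).T+np.array(s['origin'])
E
python3 - <<'E'
from h import *
t=snap('top');s=snap('scene')
np.savez('top0.npz',**t);np.savez('sc0.npz',**s)
for n,a in(('top',t),('scene',s)):
    cv2.imwrite(f'pics/{n}0.png',cv2.resize(cv2.cvtColor(a['color'],cv2.COLOR_RGB2BGR),(800,600),interpolation=cv2.INTER_CUBIC))
    print(n,a['origin'],a['rotation'],a['fx'])
print(bot.get_state())
E
```

```text
top [0.49771387 0.01445049 0.99257153] [-0.05073011  0.7146072  -0.69430035  0.06862973] 363.1511637644058
scene [ 1.22640175 -0.87061757  0.85356755] [-0.43182349  0.84786284  0.2780997  -0.13159649] 408.7116531104745
{'clock': 0.1, 'joint_pos': array([-1.33701361e+00,  3.20249196e-01,  1.56554725e+00,  2.68014276e-05,
        1.25738690e+00, -2.00204213e-02]), 'qd': array([ 0.00030782, -0.00156193, -0.00194427, -0.00166932,  0.00140765,
       -0.00028681]), 'joint_torque': array([-2.85505183e-05, -4.13333666e+01, -2.32508773e+01,  7.29150348e-02,
        4.21651080e-02, -6.02307819e-05]), 'eef_pos': array([ 0.14426997, -0.55614868,  0.21319595]), 'tool_rot': array([-7.92168487e-04,  9.91959006e-01,  1.26557092e-01, -7.21739710e-05]), 'ft_force': array([-0.18808579,  0.63762621, -1.16471846]), 'ft_torque': array([-0.02887579,  0.03271455, -0.05351991]), 'grasp_force': 0.0, 'width': 1.0015454114814988}
```

```bash
sed -i "s/return p@np.array(s\['rotation'\]).T/return p@R.from_quat(s['rotation'],scalar_first=True).as_matrix().T/; 1a from scipy.spatial.transform import Rotation as R" h.py
python3 - <<'E'
from h import *
t=dict(np.load('top0.npz'));P=cloud(t)
for v in range(0,384,48):
  print([tuple(P[v,u].round(2)) for u in range(0,512,100)])
E
```

```text
[(np.float64(1.78), np.float64(1.33), np.float64(-0.75)), (np.float64(1.81), np.float64(0.81), np.float64(-0.75)), (np.float64(1.84), np.float64(0.29), np.float64(-0.76)), (np.float64(1.86), np.float64(-0.25), np.float64(-0.75)), (np.float64(1.89), np.float64(-0.8), np.float64(-0.75)), (np.float64(1.91), np.float64(-1.35), np.float64(-0.75))]
[(np.float64(1.51), np.float64(1.3), np.float64(-0.76)), (np.float64(1.53), np.float64(0.79), np.float64(-0.76)), (np.float64(1.56), np.float64(0.27), np.float64(-0.76)), (np.float64(1.57), np.float64(-0.25), np.float64(-0.74)), (np.float64(1.6), np.float64(-0.79), np.float64(-0.75)), (np.float64(1.62), np.float64(-1.33), np.float64(-0.75))]
[(np.float64(0.93), np.float64(0.72), np.float64(-0.0)), (np.float64(0.91), np.float64(0.41), np.float64(0.07)), (np.float64(1.29), np.float64(0.26), np.float64(-0.76)), (np.float64(1.31), np.float64(-0.26), np.float64(-0.76)), (np.float64(1.33), np.float64(-0.77), np.float64(-0.75)), (np.float64(1.35), np.float64(-1.3), np.float64(-0.75))]
[(np.float64(0.78), np.float64(0.7), np.float64(-0.0)), (np.float64(
[... 913 characters left out ...]
4(-0.67), np.float64(0.03))]
[(np.float64(0.4), np.float64(0.64), np.float64(0.01)), (np.float64(0.4), np.float64(0.39), np.float64(0.0)), (np.float64(0.41), np.float64(0.13), np.float64(-0.0)), (np.float64(0.41), np.float64(-0.14), np.float64(-0.0)), (np.float64(0.42), np.float64(-0.41), np.float64(-0.0)), (np.float64(0.43), np.float64(-0.68), np.float64(-0.0))]
[(np.float64(0.28), np.float64(0.62), np.float64(0.01)), (np.float64(0.28), np.float64(0.37), np.float64(-0.0)), (np.float64(0.29), np.float64(0.12), np.float64(-0.0)), (np.float64(0.29), np.float64(-0.14), np.float64(-0.0)), (np.float64(0.3), np.float64(-0.4), np.float64(0.0)), (np.float64(0.3), np.float64(-0.67), np.float64(0.0))]
```

View pics/top0.png

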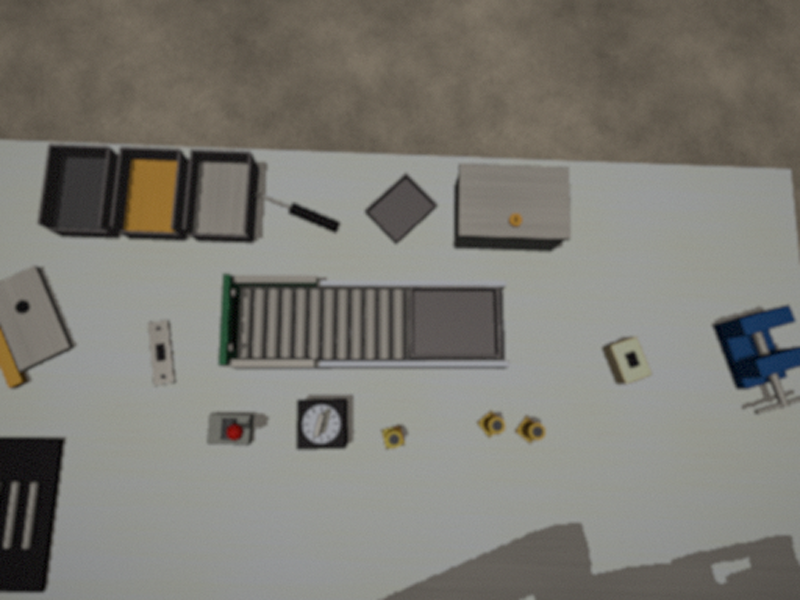

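View pics/scene0.png

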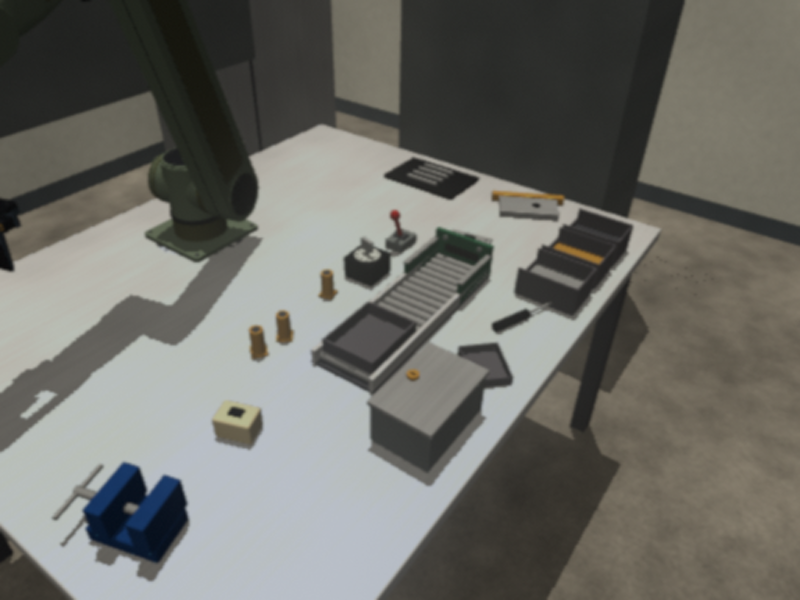

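The top view (800x600) shows three bushes at (394,437), (493,424), (531,429). The tote is on the line at (455,323), with the green bay at the left (+y). The timer is at (322,423), the lever at (233,430), the housing at (628,360) and the plate at (160,352).

```bash
cat >> h.py <<'E'
def bushes(s,zlo=.048,zhi=.075,box=(.3,.75,-.35,.2)):
    P=cloud(s);hsv=cv2.cvtColor(s['color'],cv2.COLOR_RGB2HSV)
    m=(P[...,2]>zlo)&(P[...,2]<zhi)&(P[...,0]>box[0])&(P[...,0]<box[1])&(P[...,1]>box[2])&(P[...,1]<box[3])
    m=m.astype(np.uint8);n,l,st,c=cv2.connectedComponentsWithStats(m)
    return [(st[i,4],P[l==i].mean(0).round(4),(P[l==i][:,:2].max(0)+P[l==i][:,:2].min(0))/2) for i in range(1,n) if st[i,4]>15]
E
python3 - <<'E'
from h import *
t=dict(np.load('top0.npz'));P=cloud(t)
print('bush')
for b in bushes(t): print(b)
def comp(z0,z1,box,name):
    m=((P[...,2]>z0)&(P[...,2]<z1)&(P[...,0]>box[0])&(P[...,0]<box[1])&(P[...,1]>box[2])&(P[...,1]<box[3])).astype(np.uint8)
    n,l,st,c=cv2.connectedComponentsWithStats(m)
    for i in range(1,n):
        if st[i,4]>12:
            q=P[l==i]; r=cv2.minAreaRect(q[:,:2].astype(np.float32)*1000)
            print(name,st[i,4],q.mean(0).round(4),'rect',np.round(r[0],1),np.round(r[1],1),round(r[2],1))
comp(.056,.066,(.3,.5,-.35,.3),'60')
comp(.046,.058,(.3,.5,.05,.25),'timerface')
comp(.07,.1,(.3,.5,.05,.25),'key')
comp(.018,.032,(.3,.5,.22,.36),'levbase')
comp(.06,.13,(.3,.5,.22,.36),'ball')
comp(.031,.042,(.46,.68,-.3,.36),'rails')
comp(.05,.07,(.46,.68,-.3,.36),'bay')
comp(.075,.095,(.46,.68,-.3,.36),'endwall')
comp(.045,.07,(.46,.68,-.3,.36),'toterim')
comp(.027,.0335,(.46,.68,-.3,.36),'totefl')
comp(.035,.05,(.3,.7,-.5,-.25),'housing')
E
```

```text
bush
(np.int32(151), array([0.6881, 0.163 , 0.0618]), array([0.68840977, 0.16325152]))
(np.int32(369), array([ 0.634 , -0.1035,  0.055 ]), array([ 0.62742418, -0.10587842]))
(np.int32(149), array([0.5486, 0.1622, 0.0629]), array([0.54847916, 0.16180586]))
(np.int32(930), array([0.4539, 0.1081, 0.055 ]), array([0.45416704, 0.10802447]))
(np.int32(104), array([ 0.4593, -0.1742,  0.0599]), array([ 0.45883915, -0.17446124]))
(np.int32(108), array([ 0.4515, -0.2392,  0.0596]), array([ 0.45157589, -0.24026743]))
(np.int32(97), array([ 0.4335, -0.0091,  0.06  ]), array([ 0.43382774, -0.00843818]))
60 61 [0.472  0.1268 0.0571] rect [470.7 129.1] [37.1 30.3] 1.5
60 98 [ 0.4594 -0.1747  0.0603] rect [ 459.5 -175.1] [26.5 25.4] 45.4
60 48 [0.4506 0.0908 0.0571] rect [453.1  91.6] [25.9 31.5] 41.1
60 97 [ 0.4514 -0.2402  0.0604] rect [ 451.5 -240.6] [26.1 25.3] 49.0
60 96 [ 0.4335 -0.0093  0.0601] rect [433.8  -8.4] [24.5 25.1] 1.1
60 15 [0.4274 0.0779 0.0572] rect [427.5  78.3] [11.7 14.7] 35.0
timerface 893 [0.454  0.108  0.0548] rect [454.  108.2] [76.6 80.4] 1.5
key 68 [0.4543 0.1076 0.0929]
[... 1334 characters left out ...]
38] rect [611.8 266.4] [135.4  17.1] 2.5
endwall 17 [0.4671 0.1048 0.0914] rect [466.3 105. ] [8.8 9.6] 89.5
toterim 116 [0.6229 0.2619 0.0572] rect [625.9 260.5] [105.9   7.3] 1.1
toterim 252 [ 0.6082 -0.1062  0.0552] rect [ 623.9 -106.3] [110.6 149. ] 1.2
toterim 299 [0.5483 0.1981 0.0626] rect [555.7 195.9] [ 26.7 144. ] 1.6
toterim 402 [0.4772 0.108  0.0548] rect [476.  108.5] [32.7 78.8] 1.5
toterim 50 [ 0.4657 -0.1746  0.0597] rect [ 466.3 -174.4] [12.3 25.9] 0.7
toterim 14 [ 0.4624 -0.2382  0.0588] rect [ 462.9 -239.2] [ 2.9 17.3] 3.2
totefl 1916 [ 0.6259 -0.1071  0.0299] rect [ 627.4 -107.9] [107.7 139.1] 1.2
housing 486 [ 0.5718 -0.4035  0.0448] rect [ 572.3 -405.9] [70.  51.1] 20.3
```

```bash
python3 - <<'E'
from h import *
t=dict(np.load('top0.npz'))
g=cv2.cvtColor(t['color'],cv2.COLOR_RGB2BGR)
cv2.imwrite('pics/c1.png',cv2.resize(g[160:300,120:360],None,fx=3.3,fy=3.3,interpolation=cv2.INTER_CUBIC))
E
```

```text
(no output)
```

View pics/c1.png

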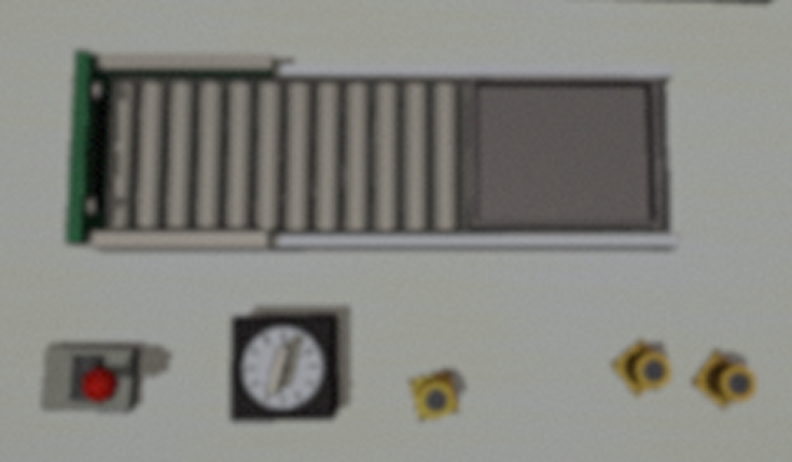

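The crop shows the tote at the −y end of the line, the bay at +y, the wing key at about (285,365) and the lever ball at (97,385). I'm moving towards the bushes now.

Call:
send_rows(rows=[[[0.3, 0.3, 0], [0, 0, 0.1]], [[0.6, 0.6, 0], [0, 0, 0.19]], [[0.85, 0.88, 0], [0, 0, 0.285]]], hand=0.75, newtons=25)

```text
clock: 0.48
eef_pos: [0.2472, -0.4496, 0.2135]
tool_rot: [-0.0, 0.938, 0.346, 0.0]
ft_force: [0.4, 0.0, -0.8]
width: 0.752
grasp_force: 0.0
```

Call:
send_rows(rows=[[[0.3, 0.3, 0], [0, 0, 0.1]], [[0.6, 0.6, 0], [0, 0, 0.19]], [[0.85, 0.88, 0], [0, 0, 0.285]]])

```text
clock: 0.85
eef_pos: [0.3493, -0.3439, 0.2137]
tool_rot: [-0.0, 0.838, 0.546, 0.0]
ft_force: [-0.9, -0.4, 0.4]
width: 0.747
grasp_force: 0.0
```

Call:
send_rows(rows=[[[0.3, 0.3, -0.2], [0, 0, 0.1]], [[0.6, 0.6, -0.4], [0, 0, 0.19]], [[0.85, 0.88, -0.8], [0, 0, 0.285]], [[0.85, 0.88, -0.8], [0, 0, 0.285]], [[0.85, 0.88, -0.8], [0, 0, 0.285]]])

```text
clock: 1.48
eef_pos: [0.4503, -0.24, 0.1181]
tool_rot: [-0.0, 0.698, 0.716, -0.0]
ft_force: [0.3, 0.7, 0.8]
width: 0.752
grasp_force: 0.0
```

Call:
send_rows(rows=[[[0, 0, -0.2], [0, 0, 0]], [[0.01, 0, -0.4], [0, 0, 0]], [[0.01, 0, -0.6], [0, 0, 0]], [[0.01, 0, -0.8], [0, 0, 0]], [[0.01, 0, -0.8], [0, 0, 0]]])

```text
clock: 2.1
eef_pos: [0.4506, -0.2408, 0.022]
tool_rot: [-0.001, 0.699, 0.715, -0.0]
ft_force: [0.6, 0.3, 0.5]
width: 0.753
grasp_force: 0.0
```

Call:
send_rows(rows=[[[0, 0, 0], [0, 0, 0]], [[0, 0, 0], [0, 0, 0]], [[0, 0, 0], [0, 0, 0]], [[0, 0, 0], [0, 0, 0]], [[0, 0, 0], [0, 0, 0]], [[0, 0, 0], [0, 0, 0]]], hand=0.15)

```text
clock: 2.85
eef_pos: [0.4521, -0.2399, 0.0223]
tool_rot: [0.001, 0.698, 0.716, 0.0]
ft_force: [0.8, 0.7, 2.4]
width: 0.301
grasp_force: 25.0
```

Call:
send_rows(rows=[[[0, 0, 0.3], [0, 0, 0]], [[0, 0, 0.75], [0, 0, 0]], [[0.35, 0.2, 0.75], [0, 0, 0]], [[0.72, 0.38, 0.75], [0, 0, 0]], [[0.72, 0.38, 0.75], [0, 0, 0]]])

```text
clock: 3.48
eef_pos: [0.5402, -0.1927, 0.1113]
tool_rot: [0.0, 0.697, 0.717, 0.0]
ft_force: [-1.4, -0.5, -1.6]
width: 0.301
grasp_force: 25.0
```

Call:
send_rows(rows=[[[0.35, 0.18, 0], [0, 0, 0]], [[0.73, 0.37, 0], [0, 0, 0]], [[0.73, 0.37, 0], [0, 0, 0]], [[0.73, 0.37, 0], [0, 0, 0]]])

```text
clock: 3.98
eef_pos: [0.6237, -0.15, 0.1109]
tool_rot: [-0.001, 0.698, 0.716, -0.001]
ft_force: [-0.4, 0.2, -1.6]
width: 0.302
grasp_force: 25.0
```

Call:
send_rows(rows=[[[0.02, 0, -0.15], [0, 0, 0]], [[0.02, 0, -0.3], [0, 0, 0]], [[0.02, 0, -0.42], [0, 0, 0]], [[0.02, 0, -0.48], [0, 0, 0]], [[0.02, 0, -0.48], [0, 0, 0]]])

```text
clock: 4.6
eef_pos: [0.6279, -0.1498, 0.0539]
tool_rot: [-0.0, 0.698, 0.716, -0.0]
ft_force: [-0.3, 0.2, -1.0]
width: 0.301
grasp_force: 25.0
```

Call:
send_rows(rows=[[[0, 0, -0.012], [0, 0, 0]], [[0, 0, -0.012], [0, 0, 0]]])

```text
clock: 4.85
eef_pos: [0.6282, -0.1498, 0.0533]
tool_rot: [0.0, 0.698, 0.716, 0.0]
ft_force: [-0.4, -0.5, -1.2]
width: 0.299
grasp_force: 25.0
```

Call:
send_rows(rows=[[[0, 0, 0], [0, 0, 0]], [[0, 0, 0], [0, 0, 0]], [[0, 0, 0], [0, 0, 0]], [[0, 0, 0.2], [0, 0, 0]], [[0, 0, 0.4], [0, 0, 0]], [[0, 0, 0.6], [0, 0, 0]], [[-0.35, -0.1, 0.6], [0, 0, 0]], [[-0.7, -0.1, 0.6], [0, 0, 0]], [[-0.7, -0.1, 0.6], [0, 0, 0]]], hand=0.65)

```text
clock: 5.98
eef_pos: [0.541, -0.1616, 0.1251]
tool_rot: [-0.001, 0.698, 0.716, -0.001]
ft_force: [0.6, -0.3, -0.8]
width: 0.648
grasp_force: 0.0
```

Call:
send_rows(rows=[[[-0.35, -0.1, 0], [0, 0, 0]], [[-0.71, -0.1, 0], [0, 0, 0]], [[-0.71, -0.1, 0], [0, 0, 0]], [[-0.71, -0.1, 0], [0, 0, 0]]])

```text
clock: 6.48
eef_pos: [0.4606, -0.1742, 0.1255]
tool_rot: [0.001, 0.698, 0.716, 0.001]
ft_force: [0.8, -0.2, 0.4]
width: 0.651
grasp_force: 0.0
```

```bash
python3 - <<'E'
from h import *
t=snap('top')
for b in bushes(t,.055,.066,(.38,.5,-.35,.05)):print(b)
for b in bushes(t,.08,.1,(.55,.7,-.2,.05)):print('t',b)
print(bot.get_state()['eef_pos'])
E
```

```text
(np.int32(31), array([ 0.4594, -0.1661,  0.0603]), array([ 0.45873965, -0.1656846 ]))
(np.int32(97), array([ 0.4335, -0.0092,  0.0599]), array([ 0.43382858, -0.00845025]))
t (np.int32(101), array([ 0.6254, -0.1496,  0.0891]), array([ 0.62539349, -0.15046283]))
[ 0.46073906 -0.17417015  0.12538889]
```

Call:
send_rows(rows=[[[-0.01, 0, -0.3], [0, 0, 0]], [[-0.01, 0, -0.5], [0, 0, 0]], [[-0.01, 0, -0.7], [0, 0, 0]], [[-0.01, 0, -0.86], [0, 0, 0]], [[-0.01, 0, -0.86], [0, 0, 0]]])

```text
clock: 7.15
eef_pos: [0.458, -0.1735, 0.0204]
tool_rot: [-0.001, 0.698, 0.716, -0.0]
ft_force: [0.6, -0.1, -0.1]
width: 0.649
grasp_force: 0.0
```

Call:
send_rows(rows=[[[0, 0, 0], [0, 0, 0]], [[0, 0, 0], [0, 0, 0]], [[0, 0, 0], [0, 0, 0]], [[0, 0, 0], [0, 0, 0]], [[0, 0, 0], [0, 0, 0]]], hand=0.15)

```text
clock: 7.78
eef_pos: [0.4585, -0.1741, 0.0224]
tool_rot: [0.001, 0.698, 0.716, 0.001]
ft_force: [0.8, 0.4, 2.6]
width: 0.305
grasp_force: 25.0
```

Call:
send_rows(rows=[[[0, 0, 0.3], [0, 0, 0]], [[0, 0, 0.6], [0, 0, 0]], [[0, 0, 0.9], [0, 0, 0]], [[0.35, 0.3, 0.9], [0, 0, 0]], [[0.7, 0.57, 0.9], [0, 0, 0]], [[0.7, 0.57, 0.9], [0, 0, 0]]])

```text
clock: 8.52
eef_pos: [0.5433, -0.1035, 0.129]
tool_rot: [-0.0, 0.697, 0.717, 0.0]
ft_force: [-0.4, 0.1, -2.8]
width: 0.3
grasp_force: 25.0
```

Call:
send_rows(rows=[[[0.35, 0, 0], [0, 0, 0]], [[0.7, 0, 0], [0, 0, 0]], [[0.7, 0, 0], [0, 0, 0]], [[0.7, 0, 0], [0, 0, 0]]])

```text
clock: 9.02
eef_pos: [0.6235, -0.1057, 0.1287]
tool_rot: [-0.002, 0.698, 0.716, -0.001]
ft_force: [0.5, 0.4, -2.4]
width: 0.303
grasp_force: 25.0
```

Call:
send_rows(rows=[[[0.01, 0, -0.25], [0, 0, 0]], [[0.01, 0, -0.45], [0, 0, 0]], [[0.01, 0, -0.55], [0, 0, 0]], [[0.01, 0, -0.63], [0, 0, 0]], [[0.01, 0, -0.63], [0, 0, 0]], [[0.01, 0, -0.63], [0, 0, 0]]])

```text
clock: 9.78
eef_pos: [0.6266, -0.1055, 0.0558]
tool_rot: [0.0, 0.698, 0.716, 0.0]
ft_force: [-2.7, 1.2, 5.8]
width: 0.304
grasp_force: 25.0
```

Call:
send_rows(rows=[[[0, 0, 0], [0, 0, 0]], [[0, 0, 0], [0, 0, 0]], [[0, 0, 0], [0, 0, 0]], [[0, 0, 0.2], [0, 0, 0]], [[0, 0, 0.4], [0, 0, 0]], [[0, 0, 0.6], [0, 0, 0]], [[-0.35, 0.2, 0.6], [0, 0, 0]], [[-0.7, 0.5, 0.6], [0, 0, 0]], [[-0.8, 0.8, 0.6], [0, 0, 0]], [[-0.8, 0.8, 0.6], [0, 0, 0]]], hand=0.65)

```text
clock: 11.02
eef_pos: [0.5298, -0.0077, 0.1264]
tool_rot: [-0.0, 0.697, 0.717, 0.0]
ft_force: [-0.1, 0.4, -0.8]
width: 0.649
grasp_force: 0.0
```

Call:
send_rows(rows=[[[-0.35, 0, 0], [0, 0, 0]], [[-0.77, 0, 0], [0, 0, 0]], [[-0.77, 0, 0], [0, 0, 0]], [[-0.77, 0, 0], [0, 0, 0]]])

```text
clock: 11.52
eef_pos: [0.4401, -0.01, 0.1266]
tool_rot: [0.001, 0.698, 0.716, 0.001]
ft_force: [0.2, -0.0, 0.3]
width: 0.654
grasp_force: 0.0
```

```bash
python3 - <<'E'
from h import *
t=snap('top')
for b in bushes(t,.055,.066,(.38,.5,-.35,.05)):print(b)
for b in bushes(t,.08,.1,(.55,.7,-.2,.05)):print('t',b)
print(bot.get_state()['eef_pos'])
E
```

```text
t (np.int32(100), array([ 0.625 , -0.1514,  0.0899]), array([ 0.6253244 , -0.15114406]))
t (np.int32(96), array([ 0.6186, -0.1003,  0.0919]), array([ 0.61910026, -0.1002987 ]))
[ 0.44038046 -0.00988662  0.12660737]
```

```bash
python3 - <<'E'
from h import *
t=snap('top');s=snap('scene')
c=lambda a:cv2.cvtColor(a['color'],cv2.COLOR_RGB2BGR)
a=cv2.resize(c(t)[170:300,220:345],(500,520),interpolation=cv2.INTER_CUBIC);b=cv2.resize(c(s)[150:260,140:215+10],(300,520),interpolation=cv2.INTER_CUBIC)
cv2.imwrite('pics/c2.png',np.hstack([a,cv2.resize(c(s)[160:270,180:290],(300,520))]))
E
```

```text
(no output)
```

View pics/c2.png

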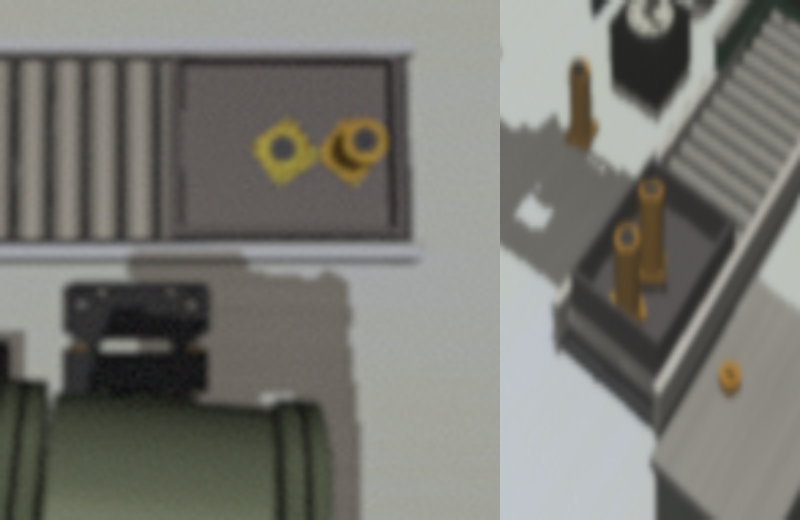

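Bush1 stands in the tote. Bush2 leans with its flange corner on bush1's flange, at (285,148) in the crop. Bush3 is still in its place on the bench, at (580,100). I'll grip bush3 higher and place it clear of both.

Call:
send_rows(rows=[[[-0.05, 0.01, -0.2], [0, 0, 0]], [[-0.05, 0.01, -0.4], [0, 0, 0]], [[-0.05, 0.01, -0.6], [0, 0, 0]], [[-0.05, 0.01, -0.79], [0, 0, 0]], [[-0.05, 0.01, -0.79], [0, 0, 0]]])

```text
clock: 12.3
eef_pos: [0.432, -0.0082, 0.03]
tool_rot: [-0.001, 0.698, 0.716, -0.001]
ft_force: [-0.1, -0.9, 0.6]
width: 0.651
grasp_force: 0.0
```

Call:
send_rows(rows=[[[0, 0, 0], [0, 0, 0]], [[0, 0, 0], [0, 0, 0]], [[0, 0, 0], [0, 0, 0]], [[0, 0, 0], [0, 0, 0]], [[0, 0, 0], [0, 0, 0]]], hand=0.15)

```text
clock: 12.92
eef_pos: [0.4333, -0.0082, 0.032]
tool_rot: [0.001, 0.698, 0.716, 0.001]
ft_force: [0.6, 0.2, 4.2]
width: 0.301
grasp_force: 25.0
```

Call:
send_rows(rows=[[[0, 0, 0.3], [0, 0, 0]], [[0, 0, 0.6], [0, 0, 0]], [[0, 0, 0.9], [0, 0, 0]], [[0.4, -0.1, 0.9], [0, 0, 0]], [[0.9, -0.2, 0.9], [0, 0, 0]], [[0.9, -0.2, 0.9], [0, 0, 0]]])

```text
clock: 13.68
eef_pos: [0.5436, -0.0329, 0.1383]
tool_rot: [0.0, 0.698, 0.716, 0.0]
ft_force: [-0.2, 0.3, -2.3]
width: 0.301
grasp_force: 25.0
```

Call:
send_rows(rows=[[[0.45, -0.12, 0], [0, 0, 0]], [[0.9, -0.24, 0], [0, 0, 0]], [[0.9, -0.24, 0], [0, 0, 0]], [[0.9, -0.24, 0], [0, 0, 0]]])

```text
clock: 14.18
eef_pos: [0.6464, -0.0607, 0.1381]
tool_rot: [-0.002, 0.698, 0.716, -0.001]
ft_force: [-0.1, 0.5, -2.3]
width: 0.3
grasp_force: 25.0
```

Call:
send_rows(rows=[[[0.02, -0.01, -0.2], [0, 0, 0]], [[0.02, -0.01, -0.4], [0, 0, 0]], [[0.02, -0.01, -0.55], [0, 0, 0]], [[0.02, -0.01, -0.62], [0, 0, 0]], [[0.02, -0.01, -0.63], [0, 0, 0]], [[0.02, -0.01, -0.63], [0, 0, 0]]])

```text
clock: 14.92
eef_pos: [0.6513, -0.0622, 0.0645]
tool_rot: [0.001, 0.698, 0.716, 0.0]
ft_force: [0.7, -0.3, -1.8]
width: 0.304
grasp_force: 25.0
```

Call:
send_rows(rows=[[[0, 0, 0], [0, 0, 0]], [[0, 0, 0], [0, 0, 0]], [[0, 0, 0], [0, 0, 0]], [[0, 0, 0.2], [0, 0, 0]], [[0, 0, 0.4], [0, 0, 0]], [[0, 0, 0.6], [0, 0, 0]], [[-0.2, -0.4, 0.7], [0, 0, 0]], [[-0.2, -0.8, 0.7], [0, 0, 0]], [[-0.2, -1, 0.7], [0, 0, 0]], [[-0.2, -1, 0.7], [0, 0, 0]]], hand=0.6)

```text
clock: 16.18
eef_pos: [0.6267, -0.1833, 0.1474]
tool_rot: [-0.0, 0.699, 0.715, 0.0]
ft_force: [-0.8, 0.7, -0.3]
width: 0.599
grasp_force: 0.0
```

```bash
python3 - <<'E'
from h import *
t=snap('top');s=snap('scene')
for b in bushes(t,.08,.1,(.55,.7,-.2,.05)):print('t',b)
c=lambda a:cv2.cvtColor(a['color'],cv2.COLOR_RGB2BGR)
cv2.imwrite('pics/c3.png',np.hstack([cv2.resize(c(t)[170:300,220:345],(450,480)),cv2.resize(c(s)[160:260,190:260],(340,480))]))
E
```

```text
t (np.int32(96), array([ 0.6485, -0.0628,  0.0893]), array([ 0.6490884 , -0.06261723]))
t (np.int32(98), array([ 0.6253, -0.1515,  0.0898]), array([ 0.62606769, -0.15132043]))
t (np.int32(96), array([ 0.6185, -0.1002,  0.0922]), array([ 0.61942023, -0.10021486]))
```

View pics/c3.png

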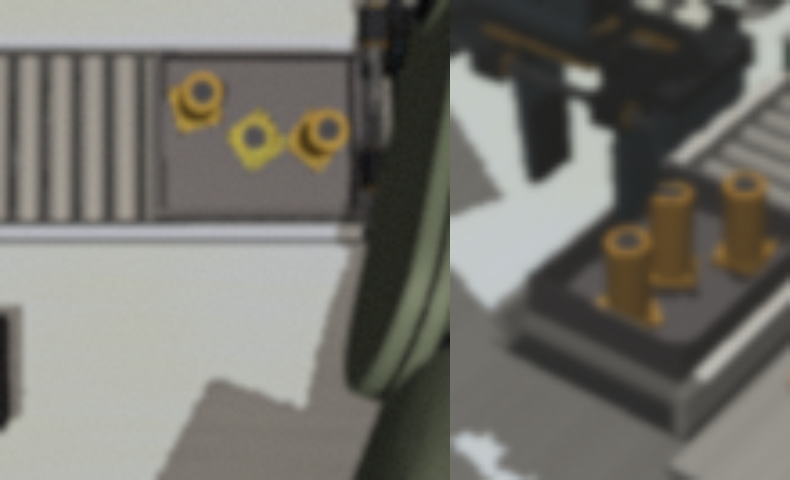

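All three bushes are in the tote: upright at (200,95), leaning slightly at (255,138), and upright at (322,130). Next is the push from behind with shut fingers.

Call:
send_rows(rows=[[[0.01, -0.27, 0], [0, 0, 0]], [[0.01, -0.27, -0.2], [0, 0, 0]], [[0.01, -0.27, -0.5], [0, 0, 0]], [[0.01, -0.27, -0.7], [0, 0, 0]], [[0.01, -0.27, -0.88], [0, 0, 0]], [[0.01, -0.27, -0.88], [0, 0, 0]]], hand=0.0, newtons=10)

```text
clock: 17.02
eef_pos: [0.6269, -0.2124, 0.0401]
tool_rot: [-0.002, 0.697, 0.717, -0.001]
ft_force: [0.5, -0.1, -0.0]
width: 0.008
grasp_force: 0.0
```

Call:
send_rows(rows=[[[0, 0.04, 0], [0, 0, 0]], [[0, 0.08, 0], [0, 0, 0]], [[0, 0.12, 0], [0, 0, 0]], [[0, 0.16, 0], [0, 0, 0]], [[-0.01, 0.2, 0], [0, 0, 0]], [[-0.01, 0.24, 0], [0, 0, 0]], [[-0.01, 0.29, 0], [0, 0, 0]], [[-0.01, 0.34, 0], [0, 0, 0]], [[-0.01, 0.39, 0], [0, 0, 0]], [[-0.01, 0.44, 0], [0, 0, 0]]])

```text
clock: 18.27
eef_pos: [0.6263, -0.1613, 0.042]
tool_rot: [-0.0, 0.698, 0.716, -0.0]
ft_force: [0.3, -2.8, 1.2]
width: 0.004
grasp_force: 1.3
```

```bash
cat > chk.py <<'E'
from h import *
t=snap('top')
for b in bushes(t,.078,.1,(.55,.7,-.2,.25)):print('t',b[:2])
print(bot.get_state()['eef_pos'])
E
python3 chk.py
```

```text
t (np.int32(98), array([ 0.647 , -0.0229,  0.0896]))
t (np.int32(100), array([ 0.624 , -0.1113,  0.0892]))
t (np.int32(96), array([ 0.6175, -0.0603,  0.0919]))
[ 0.62620137 -0.16019072  0.04181193]
```

Call:
send_rows(rows=[[[0, 0.06, 0], [0, 0, 0]], [[0, 0.12, 0], [0, 0, 0]], [[0, 0.18, 0], [0, 0, 0]], [[0, 0.24, 0], [0, 0, 0]], [[0, 0.3, 0], [0, 0, 0]], [[-0.01, 0.36, 0], [0, 0, 0]], [[-0.01, 0.42, 0], [0, 0, 0]], [[-0.01, 0.48, 0], [0, 0, 0]], [[-0.01, 0.54, 0], [0, 0, 0]], [[-0.02, 0.6, 0], [0, 0, 0]]])

```text
clock: 19.58
eef_pos: [0.6249, -0.0893, 0.0423]
tool_rot: [0.0, 0.698, 0.716, 0.001]
ft_force: [2.2, -3.2, -0.9]
width: 0.004
grasp_force: 1.1
```

Call:
send_rows(rows=[[[0, 0.06, 0], [0, 0, 0]], [[0, 0.12, 0], [0, 0, 0]], [[0, 0.18, 0], [0, 0, 0]], [[0, 0.24, 0], [0, 0, 0]], [[0, 0.3, 0], [0, 0, 0]], [[-0.01, 0.36, 0], [0, 0, 0]], [[-0.01, 0.42, 0], [0, 0, 0]], [[-0.01, 0.48, 0], [0, 0, 0]], [[-0.01, 0.54, 0], [0, 0, 0]], [[-0.02, 0.6, 0], [0, 0, 0]]])

```text
clock: 20.82
eef_pos: [0.6226, -0.0172, 0.0422]
tool_rot: [0.001, 0.698, 0.716, 0.001]
ft_force: [2.7, -1.8, -0.6]
width: 0.006
grasp_force: 1.2
```

Call:
send_rows(rows=[[[0, 0.06, 0], [0, 0, 0]], [[0, 0.12, 0], [0, 0, 0]], [[0, 0.18, 0], [0, 0, 0]], [[0, 0.24, 0], [0, 0, 0]], [[0, 0.3, 0], [0, 0, 0]], [[-0.01, 0.36, 0], [0, 0, 0]], [[-0.01, 0.42, 0], [0, 0, 0]], [[-0.01, 0.48, 0], [0, 0, 0]], [[-0.01, 0.54, 0], [0, 0, 0]], [[-0.02, 0.6, 0], [0, 0, 0]]])

```text
clock: 22.08
eef_pos: [0.6201, 0.0547, 0.0421]
tool_rot: [0.0, 0.698, 0.716, 0.0]
ft_force: [2.7, -1.8, 0.6]
width: 0.005
grasp_force: 1.3
```

```bash
python3 chk.py
```

```text
t (np.int32(103), array([0.6408, 0.1916, 0.0891]))
[0.61946145 0.05586643 0.0420458 ]
```

Call:
send_rows(rows=[[[0, 0.05, 0], [0, 0, 0]], [[0, 0.1, 0], [0, 0, 0]], [[0, 0.15, 0], [0, 0, 0]], [[0, 0.2, 0], [0, 0, 0]], [[0, 0.24, 0], [0, 0, 0]], [[0, 0.26, 0], [0, 0, 0]], [[0, 0.28, 0], [0, 0, 0]]])

```text
clock: 23.0
eef_pos: [0.6194, 0.0879, 0.042]
tool_rot: [-0.0, 0.698, 0.716, -0.0]
ft_force: [-2.1, -2.1, -0.6]
width: 0.005
grasp_force: 1.1
```

Call:
send_rows(rows=[[[0, 0.01, 0], [0, 0, 0]], [[0, 0.02, 0], [0, 0, 0]], [[0, 0.02, 0], [0, 0, 0]]])

```text
clock: 23.38
eef_pos: [0.6199, 0.0905, 0.0423]
tool_rot: [0.0, 0.698, 0.716, 0.001]
ft_force: [-0.6, -0.8, -0.0]
width: 0.005
grasp_force: 0.4
```

Call:
send_rows(rows=[[[0, 0.01, 0], [0, 0, 0]], [[0, 0.02, 0], [0, 0, 0]], [[0, 0.03, 0], [0, 0, 0]], [[0, 0.03, 0], [0, 0, 0]]])

```text
clock: 23.88
eef_pos: [0.62, 0.0916, 0.0424]
tool_rot: [0.002, 0.697, 0.717, -0.001]
ft_force: [0.2, -9.0, 0.7]
width: 0.006
grasp_force: 4.3
```

Call:
send_rows(rows=[[[0, 0.01, 0], [0, 0, 0]], [[0, 0.02, 0], [0, 0, 0]], [[0, 0.02, 0], [0, 0, 0]]])

```text
clock: 24.25
eef_pos: [0.6204, 0.0918, 0.0424]
tool_rot: [0.003, 0.697, 0.717, -0.002]
ft_force: [0.8, -15.2, 0.7]
width: 0.005
grasp_force: 7.5
```

Call:
send_rows(rows=[[[0, -0.1, 0], [0, 0, 0]], [[0, -0.2, 0], [0, 0, 0]], [[0, -0.2, 0.4], [0, 0, 0]], [[0, -0.2, 0.9], [0, 0, 0]], [[-0.3, -0.1, 0.9], [0, 0, 0]], [[-0.6, 0.1, 0.9], [0, 0, 0]], [[-0.6, 0.1, 0.9], [0, 0, 0]], [[-0.6, 0.1, 0.9], [0, 0, 0]]])

```text
clock: 25.25
eef_pos: [0.5483, 0.1083, 0.1505]
tool_rot: [0.0, 0.698, 0.716, 0.001]
ft_force: [0.4, 0.0, 0.1]
width: 0.003
grasp_force: 0.0
```

```bash
python3 chk.py
```

```text
[0.54855169 0.10804402 0.15031671]
```

Call:
send_rows(rows=[[[-0.3, 0.2, 0], [0, 0, 0]], [[-0.6, 0.45, 0], [0, 0, 0]], [[-0.9, 0.67, 0], [0, 0, 0]], [[-0.9, 0.67, 0], [0, 0, 0]], [[-0.9, 0.67, 0], [0, 0, 0]]])

```text
clock: 25.92
eef_pos: [0.4409, 0.1885, 0.1503]
tool_rot: [0.0, 0.698, 0.716, 0.001]
ft_force: [1.3, 0.1, 0.7]
width: 0.006
grasp_force: 0.0
```

```bash
python3 - <<'E'
from h import *
t=snap('top');s=snap('scene')
c=lambda a:cv2.cvtColor(a['color'],cv2.COLOR_RGB2BGR)
for n,a in(('top',t),('sc',s)):
    for b in bushes(a,.078,.1,(.57,.68,.08,.25)):print(n,b)
cv2.imwrite('pics/c4.png',np.hstack([cv2.resize(c(t)[150:300,110:260],(400,400)),cv2.resize(c(s)[110:230,210:330],(400,400))]))
E
```

```text
top (np.int32(103), array([0.6397, 0.2282, 0.0891]), array([0.63980588, 0.22836953]))
top (np.int32(101), array([0.6168, 0.1396, 0.0892]), array([0.61730846, 0.14002972]))
top (np.int32(112), array([0.6103, 0.1904, 0.0907]), array([0.61119343, 0.19065021]))
sc (np.int32(48), array([0.6402, 0.2209, 0.0879]), array([0.63903921, 0.22445096]))
sc (np.int32(51), array([0.6111, 0.182 , 0.0883]), array([0.61042091, 0.18615907]))
sc (np.int32(50), array([0.618 , 0.1319, 0.0877]), array([0.61631821, 0.13271907]))
```

View pics/c4.png

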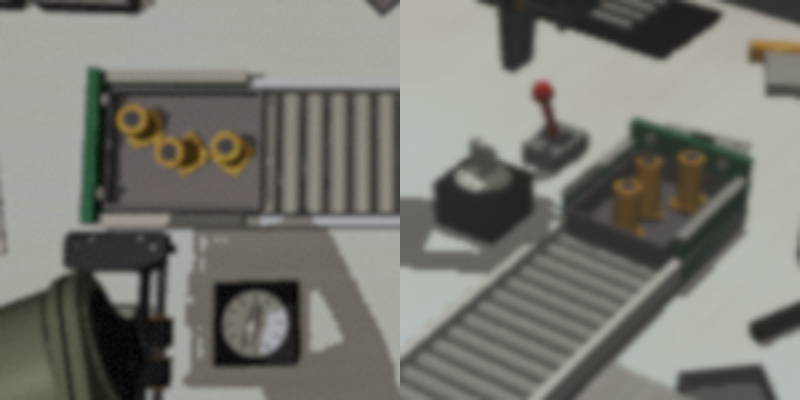

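The tote is home at the buffer, having moved 291 mm, with all three bushes inside. The lever still leans towards the timer, at (543,95). Pushing the lever next.

Call:
send_rows(rows=[[[0, 0, -0.2], [0, 0, 0]], [[0, 0, -0.4], [0, 0, 0]], [[0, 0, -0.6], [0, 0, 0]], [[0, 0, -0.6], [0, 0, 0]]])

```text
clock: 26.52
eef_pos: [0.4392, 0.1876, 0.0767]
tool_rot: [-0.001, 0.698, 0.716, -0.002]
ft_force: [0.2, 0.6, 0.4]
width: 0.009
grasp_force: 0.0
```

Call:
send_rows(rows=[[[0, 0.07, 0], [0, 0, 0]], [[0, 0.14, 0], [0, 0, 0]], [[0, 0.21, 0], [0, 0, 0]], [[0, 0.28, 0], [0, 0, 0]], [[0, 0.35, 0], [0, 0, 0]], [[0, 0.42, 0], [0, 0, 0]], [[-0.01, 0.49, 0], [0, 0, 0]], [[-0.01, 0.54, 0], [0, 0, 0]], [[-0.01, 0.58, 0], [0, 0, 0]]])

```text
clock: 27.65
eef_pos: [0.438, 0.2584, 0.0779]
tool_rot: [-0.0, 0.698, 0.716, -0.0]
ft_force: [0.5, -1.0, -0.2]
width: 0.005
grasp_force: 0.6
```

Call:
send_rows(rows=[[[0, 0.02, 0], [0, 0, 0]], [[0, 0.04, 0], [0, 0, 0]], [[0, 0.06, 0], [0, 0, 0]], [[0, 0.07, 0], [0, 0, 0]]])

```text
clock: 28.15
eef_pos: [0.4384, 0.2666, 0.0782]
tool_rot: [0.0, 0.698, 0.716, 0.0]
ft_force: [0.8, -1.6, -0.6]
width: 0.004
grasp_force: 0.5
```

Keep going until the stop shows in the force.

Call:
send_rows(rows=[[[0, 0.02, 0], [0, 0, 0]], [[0, 0.04, 0], [0, 0, 0]], [[0, 0.06, 0], [0, 0, 0]], [[0, 0.06, 0], [0, 0, 0]]])

```text
clock: 28.65
eef_pos: [0.4382, 0.2699, 0.0779]
tool_rot: [0.002, 0.697, 0.717, -0.003]
ft_force: [2.3, -14.6, 2.5]
width: 0.007
grasp_force: 6.7
```

Call:
send_rows(rows=[[[0, 0.02, 0], [0, 0, 0]], [[0, 0.04, 0], [0, 0, 0]], [[0, 0.04, 0], [0, 0, 0]]])

```text
clock: 29.02
eef_pos: [0.4381, 0.2704, 0.078]
tool_rot: [0.005, 0.696, 0.718, -0.006]
ft_force: [4.2, -27.8, 7.2]
width: 0.008
grasp_force: 13.5
```

Lever at its stop, reading 28 N. Backing off, then on to the key.

Call:
send_rows(rows=[[[0, -0.15, 0], [0, 0, 0]], [[0, -0.25, 0.1], [0, 0, 0]], [[0, -0.25, 0.4], [0, 0, 0]], [[0, -0.25, 0.7], [0, 0, 0.1]], [[0, -0.5, 0.7], [0, 0, 0.2]], [[0, -0.75, 0.7], [0, 0, 0.3]], [[0, -1, 0.7], [0, 0, 0.4]], [[0, -1, 0.7], [0, 0, 0.4]]], hand=0.5, newtons=30)

```text
clock: 30.02
eef_pos: [0.4386, 0.1579, 0.1631]
tool_rot: [0.0, 0.444, 0.896, 0.001]
ft_force: [-0.0, -0.1, 0.3]
width: 0.501
grasp_force: 0.0
```

Call:
send_rows(rows=[[[0.1, -0.3, 0], [0, 0, 0.1]], [[0.13, -0.38, 0], [0, 0, 0.2]], [[0.13, -0.38, 0], [0, 0, 0.3]], [[0.13, -0.38, 0], [0, 0, 0.4]], [[0.13, -0.38, 0], [0, 0, 0.43]], [[0.13, -0.38, 0], [0, 0, 0.43]], [[0.13, -0.38, 0], [0, 0, 0.43]]])

```text
clock: 30.9
eef_pos: [0.4542, 0.1137, 0.1624]
tool_rot: [0.0, 0.121, 0.993, 0.0]
ft_force: [-0.9, -0.3, 0.1]
width: 0.499
grasp_force: 0.0
```

```bash
python3 - <<'E'
from h import *
t=snap('top');s=snap('scene');w=snap('wrist')
c=lambda a:cv2.cvtColor(a['color'],cv2.COLOR_RGB2BGR)
st=bot.get_state();Rt=R.from_quat(st['tool_rot'],scalar_first=True).as_matrix()
print(st['eef_pos'],'tool y az',np.degrees(np.arctan2(Rt[1,1],Rt[0,1])),'z',Rt[:,2],st['joint_pos'])
P=cloud(w);m=(P[...,2]>.085)&(P[...,2]<.1)&(np.hypot(P[...,0]-.454,P[...,1]-.108)<.03)
q=P[m];print(m.sum(), q.mean(0) if m.any() else '', cv2.minAreaRect(q[:,:2].astype(np.float32)*1000) if m.any() else '')
cv2.imwrite('pics/c5.png',np.hstack([cv2.resize(c(w),(440,330)),cv2.resize(c(s)[110:230,210:330],(330,330))]))
E
```

```text
[0.4540471  0.11327848 0.16221674] tool y az 76.16145608936706 z [ 2.00618177e-04  3.41682837e-04 -9.99999922e-01] [ 2.19710144e-01  1.94692102e-01  1.87894692e+00  3.30726630e-04
  1.06768339e+00 -1.10971743e+00]
492 [0.45536559 0.1069458  0.0944844 ] ((456.76025390625, 106.504638671875), (8.92417049407959, 36.21958923339844), 76.35198211669922)
```

View pics/c5.png

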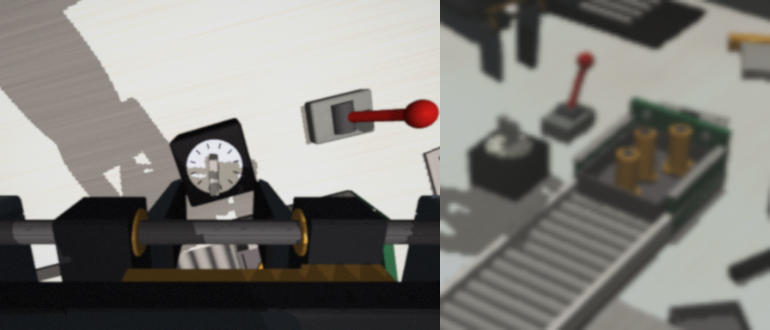

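The lever now leans towards the bay, at (585,60) in the scene view. The wing is centred between the open fingers and aligned with them. Descending and gripping.

Call:
send_rows(rows=[[[0.005, -0.05, 0], [0, 0, 0]], [[0.005, -0.05, -0.2], [0, 0, 0]], [[0.005, -0.05, -0.45], [0, 0, 0]], [[0.005, -0.05, -0.65], [0, 0, 0]], [[0.005, -0.05, -0.8], [0, 0, 0]], [[0.005, -0.05, -0.8], [0, 0, 0]]])

```text
clock: 31.8
eef_pos: [0.4537, 0.1065, 0.0651]
tool_rot: [-0.001, 0.12, 0.993, -0.0]
ft_force: [0.0, 0.3, 0.3]
width: 0.5
grasp_force: 0.0
```

Call:
send_rows(rows=[[[0, 0, 0], [0, 0, 0]], [[0, 0, 0], [0, 0, 0]], [[0, 0, 0], [0, 0, 0]], [[0, 0, 0], [0, 0, 0]], [[0, 0, 0], [0, 0, 0]]], hand=0.0)

```text
clock: 32.42
eef_pos: [0.4549, 0.1074, 0.0665]
tool_rot: [0.0, 0.12, 0.993, 0.0]
ft_force: [-0.7, 2.3, 1.6]
width: 0.094
grasp_force: 30.0
```

Gripped, with the opening at 8.6 mm. Turning clockwise.

Call:
send_rows(rows=[[[0, 0, 0], [0, 0, -0.09]], [[0, 0, 0], [0, 0, -0.18]], [[0, 0, 0], [0, 0, -0.27]], [[0, 0, 0], [0, 0, -0.36]], [[0, 0, 0], [0, 0, -0.45]], [[0, 0, 0], [0, 0, -0.54]], [[0, 0, 0], [0, 0, -0.63]], [[0, 0, 0], [0, 0, -0.72]], [[0, 0, 0], [0, 0, -0.81]], [[0, 0, 0], [0, 0, -0.9]]])

```text
clock: 33.67
eef_pos: [0.4567, 0.1086, 0.0666]
tool_rot: [0.0, 0.738, 0.675, 0.003]
ft_force: [3.2, 6.4, -2.3]
width: 0.096
grasp_force: 30.0
```

Call:
send_rows(rows=[[[0, 0, 0], [0, 0, -0.09]], [[0, 0, 0], [0, 0, -0.18]], [[0, 0, 0], [0, 0, -0.27]], [[0, 0, 0], [0, 0, -0.36]], [[0, 0, 0], [0, 0, -0.45]], [[0, 0, 0], [0, 0, -0.54]], [[0, 0, 0], [0, 0, -0.63]], [[0, 0, 0], [0, 0, -0.72]], [[0, 0, 0], [0, 0, -0.81]], [[0, 0, 0], [0, 0, -0.9]]])

```text
clock: 34.92
eef_pos: [0.4581, 0.1071, 0.0666]
tool_rot: [0.0, 0.999, 0.035, 0.004]
ft_force: [6.8, -1.8, -3.9]
width: 0.095
grasp_force: 30.0
```

```bash
cat > st.py <<'E'
from h import *
st=bot.get_state();Rt=R.from_quat(st['tool_rot'],scalar_first=True).as_matrix()
print(st['eef_pos'],'az',np.degrees(np.arctan2(Rt[1,1],Rt[0,1])),'z',Rt[:,2].round(3),st['joint_pos'].round(2),st['ft_torque'],st['width'],st['grasp_force'])
E
python3 st.py
```

```text
[0.45807636 0.10713181 0.06656351] az -86.00903742394043 z [ 0.007  0.    -1.   ] [ 0.21  0.31  2.01 -0.    0.82  1.71] [-0.1833712  -1.05196045  0.06458042] 0.09544866005467756 29.98045653104782
```

Call:
send_rows(rows=[[[0, 0, 0], [0, 0, -0.09]], [[0, 0, 0], [0, 0, -0.18]], [[0, 0, 0], [0, 0, -0.27]], [[0, 0, 0], [0, 0, -0.36]], [[0, 0, 0], [0, 0, -0.4]], [[0, 0, 0], [0, 0, -0.4]]])

```text
clock: 35.67
eef_pos: [0.4579, 0.1062, 0.0666]
tool_rot: [-0.0, 0.962, -0.274, 0.003]
ft_force: [7.6, -4.4, -3.9]
width: 0.098
grasp_force: 30.0
```

```bash
python3 st.py
```

```text
[0.45785137 0.10620165 0.06656946] az -121.7480655693937 z [ 0.007 -0.002 -1.   ] [ 0.21  0.31  2.01 -0.    0.82  2.33] [-0.69502833 -1.05842454 -0.09765171] 0.09791632364357511 29.99390423297882
```

Call:
send_rows(rows=[[[0, 0, 0], [0, 0, 0]], [[0, 0, 0], [0, 0, 0]], [[0, 0, 0], [0, 0, 0]], [[0, 0, 0], [0, 0, 0]]], hand=0.65)

```text
clock: 36.17
eef_pos: [0.4544, 0.1071, 0.0661]
tool_rot: [0.0, 0.962, -0.274, -0.0]
ft_force: [0.2, 0.0, 0.4]
width: 0.506
grasp_force: 0.0
```

```bash
python3 st.py
```

```text
[0.45435462 0.10705058 0.06608864] az -121.79744387259787 z [-0. -0. -1.] [ 0.21  0.31  2.01 -0.    0.82  2.33] [0.09841552 0.06016625 0.05541634] 0.5061452604545266 0.0
```

Call:
send_rows(rows=[[[0.02, 0, 0], [0, 0, 0]], [[0.02, 0, 0], [0, 0, 0.1]], [[0.02, 0, 0], [0, 0, 0.2]], [[0.02, 0, 0], [0, 0, 0.3]], [[0.02, 0, 0], [0, 0, 0.4]], [[0.02, 0, 0], [0, 0, 0.5]], [[0.02, 0, 0], [0, 0, 0.6]], [[0.02, 0, 0], [0, 0, 0.7]], [[0.02, 0, 0], [0, 0, 0.8]], [[0.02, 0, 0], [0, 0, 0.9]]])

```text
clock: 37.42
eef_pos: [0.4571, 0.107, 0.0662]
tool_rot: [0.0, 0.908, 0.419, 0.0]
ft_force: [0.6, 0.2, 1.0]
width: 0.649
grasp_force: 0.0
```

Call:
send_rows(rows=[[[0, 0, 0], [0, 0, 0.1]], [[0, 0, 0], [0, 0, 0.2]], [[0, 0, 0], [0, 0, 0.3]], [[0, 0, 0], [0, 0, 0.4]], [[0, 0, 0], [0, 0, 0.5]], [[0, 0, 0], [0, 0, 0.6]], [[0, 0, 0], [0, 0, 0.7]], [[0, 0, 0], [0, 0, 0.8]], [[0, 0, 0], [0, 0, 0.9]], [[0, 0, 0], [0, 0, 0.9]]])

```text
clock: 38.67
eef_pos: [0.4571, 0.107, 0.0661]
tool_rot: [0.0, 0.422, 0.907, 0.0]
ft_force: [-0.2, 0.5, -0.5]
width: 0.652
grasp_force: 0.0
```

Call:
send_rows(rows=[[[0, 0, 0], [0, 0, 0.1]], [[0, 0, 0], [0, 0, 0.2]], [[0, 0, 0], [0, 0, 0.2]]])

```text
clock: 39.05
eef_pos: [0.4571, 0.107, 0.0661]
tool_rot: [0.0, 0.276, 0.961, 0.0]
ft_force: [0.5, -0.1, 0.5]
width: 0.65
grasp_force: 0.0
```

```bash
python3 st.py; python3 - <<'E'
from h import *
w=snap('wrist')
P=cloud(w);m=(P[...,2]>.085)&(P[...,2]<.1)&(np.hypot(P[...,0]-.454,P[...,1]-.108)<.022)
q=P[m];print(m.sum());print(cv2.minAreaRect(q[:,:2].astype(np.float32)*1000))
t=snap('top');P=cloud(t);hsv=cv2.cvtColor(t['color'],cv2.COLOR_RGB2HSV)
m=(P[...,2]>.07)&(P[...,0]>.4)&(P[...,0]<.5)&(P[...,1]>.22)&(P[...,1]<.36)&(P[...,2]<.13);print(P[m].mean(0))
E
```

```text
[0.45706256 0.10700319 0.06613772] az 57.9646660859132 z [ 0.  0. -1.] [ 0.21  0.31  2.01  0.    0.82 -0.81] [ 0.05367452 -0.15766777  0.0387859 ] 0.6504324554302188 0.0
711
((456.1515197753906, 106.61164855957031), (8.797261238098145, 35.900611877441406), 58.19004821777344)
[0.44151711 0.2969523  0.0957902 ]
```

Call:
send_rows(rows=[[[0, 0, 0], [0, 0, 0]], [[0, 0, 0], [0, 0, 0]], [[0, 0, 0], [0, 0, 0]], [[0, 0, 0], [0, 0, 0]], [[0, 0, 0], [0, 0, 0]], [[0, 0, 0], [0, 0, 0]]], hand=0.0)

```text
clock: 39.9
eef_pos: [0.4568, 0.1069, 0.0661]
tool_rot: [-0.0, 0.274, 0.962, -0.0]
ft_force: [-0.8, -0.7, 0.3]
width: 0.098
grasp_force: 30.0
```

Call:
send_rows(rows=[[[0, 0, 0], [0, 0, -0.09]], [[0, 0, 0], [0, 0, -0.18]], [[0, 0, 0], [0, 0, -0.27]], [[0, 0, 0], [0, 0, -0.36]], [[0, 0, 0], [0, 0, -0.45]], [[0, 0, 0], [0, 0, -0.54]], [[0, 0, 0], [0, 0, -0.63]], [[0, 0, 0], [0, 0, -0.72]], [[0, 0, 0], [0, 0, -0.81]], [[0, 0, 0], [0, 0, -0.9]]])

```text
clock: 41.15
eef_pos: [0.4565, 0.1067, 0.0661]
tool_rot: [0.0, 0.834, 0.552, -0.001]
ft_force: [-1.9, -0.7, 1.9]
width: 0.096
grasp_force: 30.0
```

Call:
send_rows(rows=[[[0, 0, 0], [0, 0, -0.05]], [[0, 0, 0], [0, 0, -0.1]], [[0, 0, 0], [0, 0, -0.15]], [[0, 0, 0], [0, 0, -0.15]]])

```text
clock: 41.65
eef_pos: [0.4564, 0.1066, 0.0662]
tool_rot: [0.001, 0.891, 0.454, -0.001]
ft_force: [-2.0, -1.0, 3.4]
width: 0.149
grasp_force: 34.7
```

```bash
python3 st.py
```

```text
[0.45640731 0.10662107 0.06616044] az -36.02515143183112 z [-0.001 -0.002 -1.   ] [ 0.21  0.31  2.01 -0.    0.82  0.84] [-0.19618935  0.29615253  1.296586  ] 0.1493662579514332 34.70768641680479
```

Call:
send_rows(rows=[[[0, 0, 0], [0, 0, 0.1]], [[0, 0, 0], [0, 0, 0.1]], [[0, 0, 0], [0, 0, 0.1]]], hand=0.65)

```text
clock: 42.02
eef_pos: [0.4571, 0.1071, 0.0661]
tool_rot: [-0.0, 0.855, 0.519, 0.0]
ft_force: [-0.5, 0.4, -0.5]
width: 0.45
grasp_force: 0.0
```

Call:
send_rows(rows=[[[0, 0, 0], [0, 0, 0]], [[0, 0, 0], [0, 0, 0]], [[0, 0, 0.3], [0, 0, 0]], [[0, 0, 0.6], [0, 0, 0]], [[0, 0, 0.9], [0, 0, 0]], [[0, 0, 0.9], [0, 0, 0]]])

```text
clock: 42.78
eef_pos: [0.4589, 0.1074, 0.1768]
tool_rot: [0.001, 0.854, 0.52, 0.003]
ft_force: [0.7, -0.0, -0.5]
width: 0.65
grasp_force: 0.0
```

```bash
python3 st.py; python3 - <<'E'
from h import *
w=snap('wrist')
P=cloud(w);m=(P[...,2]>.085)&(P[...,2]<.1)&(np.hypot(P[...,0]-.456,P[...,1]-.107)<.022)
q=P[m];print(m.sum());print(cv2.minAreaRect(q[:,:2].astype(np.float32)*1000))
E
```

```text
[0.45885695 0.1074338  0.17678734] az -27.334075207090564 z [ 0.007  0.001 -1.   ] [0.21 0.18 1.85 0.   1.1  0.68] [-0.02980427 -0.0153195   0.03964997] 0.650432315138206 0.0
437
((457.4164123535156, 106.71377563476562), (35.533504486083984, 8.978499412536621), 64.53868865966797)
```

Call:
send_rows(rows=[[[-0.01, 0, -0.3], [0, 0, 0]], [[-0.01, 0, -0.6], [0, 0, 0.02]], [[-0.01, 0, -0.92], [0, 0, 0.02]], [[-0.01, 0, -0.92], [0, 0, 0.02]]])

```text
clock: 43.32
eef_pos: [0.4523, 0.1063, 0.0605]
tool_rot: [-0.002, 0.846, 0.533, -0.004]
ft_force: [-0.2, 0.3, 0.3]
width: 0.653
grasp_force: 0.0
```

Call:
send_rows(rows=[[[0, 0, 0], [0, 0, 0]], [[0, 0, 0], [0, 0, 0]], [[0, 0, 0], [0, 0, 0]], [[0, 0, 0], [0, 0, 0]], [[0, 0, 0], [0, 0, 0]], [[0, 0, 0], [0, 0, -0.02]], [[0, 0, 0], [0, 0, -0.04]], [[0, 0, 0], [0, 0, -0.06]], [[0, 0, 0], [0, 0, -0.06]]], hand=0.0)

```text
clock: 44.45
eef_pos: [0.4565, 0.107, 0.064]
tool_rot: [0.001, 0.87, 0.493, 0.001]
ft_force: [2.8, -1.2, 1.0]
width: 0.119
grasp_force: 31.7
```

```bash
python3 st.py
```

```text
[0.45650079 0.10699283 0.06398797] az -30.86121948013035 z [ 0.002 -0.    -1.   ] [ 0.21  0.31  2.01 -0.    0.81  0.75] [-0.23848875 -0.4913029   1.09903783] 0.11920656830165395 31.67395224329084
```

Torque rises to 1.1 N m within a few degrees, so the key is at its stop. Releasing and retreating.

Call:
send_rows(rows=[[[0, 0, 0], [0, 0, 0]], [[0, 0, 0], [0, 0, 0]], [[0, 0, 0], [0, 0, 0]], [[0, 0, 0], [0, 0, 0]], [[0, 0, 0], [0, 0, 0]], [[0, 0, 0.3], [0, 0, 0]], [[0, 0, 0.6], [0, 0, 0]], [[0, 0, 1], [0, 0, 0]], [[0, 0, 1], [0, 0, 0]]], hand=0.65)

```text
clock: 45.58
eef_pos: [0.4582, 0.1076, 0.1873]
tool_rot: [0.001, 0.87, 0.493, 0.004]
ft_force: [0.4, -0.1, 0.1]
width: 0.649
grasp_force: 0.0
```

```bash
python3 - <<'E'
from h import *
w=snap('wrist')
P=cloud(w);m=(P[...,2]>.085)&(P[...,2]<.1)&(np.hypot(P[...,0]-.456,P[...,1]-.107)<.022)
print(cv2.minAreaRect(P[m][:,:2].astype(np.float32)*1000))
t=snap('top');P=cloud(t)
m=(P[...,2]>.07)&(P[...,0]>.4)&(P[...,0]<.5)&(P[...,1]>.25)&(P[...,1]<.36)&(P[...,2]<.13);print('ball',P[m].mean(0))
s=snap('scene')
for n,a in(('top',t),('sc',s)):
    for b in bushes(a,.078,.1,(.57,.68,.08,.25)):print(n,b[:2])
E
```

```text
((457.4069519042969, 106.6102066040039), (35.39735412597656, 8.995314598083496), 64.48709106445312)
ball [nan nan nan]
top (np.int32(104), array([0.6399, 0.2281, 0.089 ]))
top (np.int32(99), array([0.6168, 0.1396, 0.0891]))
top (np.int32(113), array([0.6103, 0.1902, 0.0907]))
sc (np.int32(51), array([0.64  , 0.2207, 0.0874]))
sc (np.int32(100), array([0.6145, 0.1578, 0.0882]))<stdin>:6: RuntimeWarning: Mean of empty slice.
  ret = um.true_divide(
```

Call:
send_rows(rows=[[[-0.2, -0.4, 0.3], [0, 0, 0]], [[-0.4, -0.8, 0.5], [0, 0, 0]], [[-0.4, -1, 0.5], [0, 0, 0]], [[-0.4, -1, 0.5], [0, 0, 0]], [[-0.4, -1, 0.5], [0, 0, 0]]])

```text
clock: 46.35
eef_pos: [0.4073, -0.0125, 0.2426]
tool_rot: [-0.001, 0.87, 0.493, -0.001]
ft_force: [0.7, -0.5, -0.0]
width: 0.649
grasp_force: 0.0
```

```bash
python3 - <<'E'
from h import *
t=snap('top');P=cloud(t)
m=(P[...,2]>.07)&(P[...,0]>.4)&(P[...,0]<.5)&(P[...,1]>.2)&(P[...,1]<.36)&(P[...,2]<.13);print('ball',m.sum(),P[m].mean(0))
c=cv2.cvtColor(t['color'],cv2.COLOR_RGB2BGR);cv2.imwrite('pics/c6.png',cv2.resize(c,(800,600)))
E
```

```text
ball 121 [0.44134285 0.29703602 0.09565256]
```

View pics/c6.png

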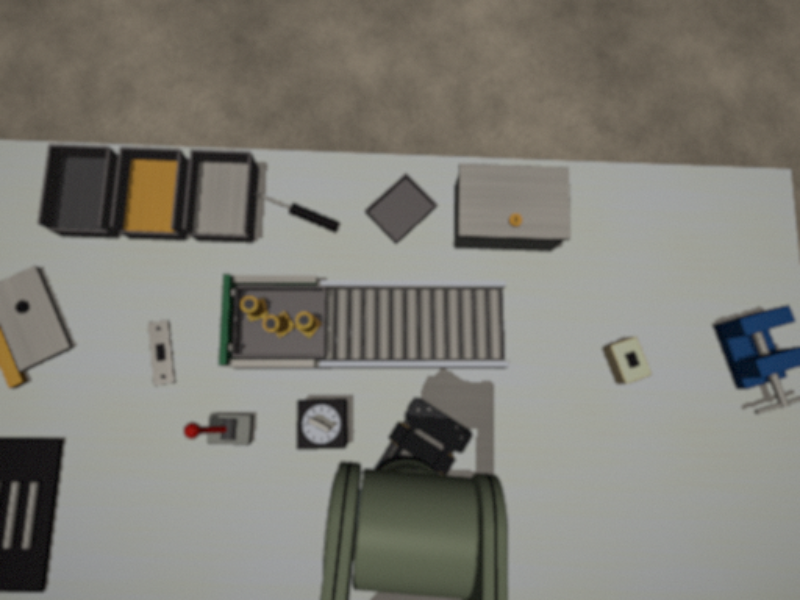

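The tote is home in the bay at (278,322) with three bushes. The lever is over with its ball at (192,430), the key is wound, and the housing and plate haven't moved.

```bash
python3 -c "
from bench import ticket
print(ticket.finish_job())"
```

```text
the job is handed in; nothing more can be done
None
```

The job is handed in, with no verdict returned: all three bushes are in the tote (one leaning on another's flange), the tote is home against the buffer, the lever is over at its stop, the key is wound to its stop, and the housing and plate look unmoved.

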